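# Turn the board holder's hold-down arm end for end

### The job

On the violet circuit-board holder the hold-down arm is fitted the wrong way round, with its bare metal tip lying on the board. Lift the arm off its pin, turn it end for end and refit it with its other eye on the pin, lying flat and in line with the holder, so that the orange soft pad rests on the board's white strip; set it down rather than drop it. Leave the grey holder's arm and the multimeter as they are.

Things in the scene. Friction and masses are not known exactly. Their poses are not given: they have to be found in the camera images.
- violet_mid (a point): Centre (half-way up) of the violet arm: loose flat bar 188 mm long, 14 thick, about 120 g. Its y axis runs along it to its orange-pad end, z up. Gripped at its middle, 22 mm wide (x), y -30 to 30. Eyes at y = 50 and -50: 40 mm across, 24 mm holes. Beyond, y 68 to 94: orange pad, 32 wide; at -y the bare aluminium tip, 20 wide. At the start it is seated with the pad-end eye on the pin.
- pin (a point): Foot of the violet holder's brass pin, atop its 50 mm square block, 45 mm above the desk. Pin 10 mm thick, tapered to its tip 28 mm up. y axis: along the holder to the board; z up. Board top level with this point, y 108 to 198; white strip y 116 to 150, 60 wide. Rightly fitted arm: y axes agree, centre at y 50, z 7. Base bar below, 44 wide, top 30 mm under this point. Holder fixed.
- grey_arm: Bystander: arm of the same shape in grey, with an orange pad too, rightly fitted on a like holder with grey blocks that stands nearer or farther than the violet one; origin at the centre of its underside, y axis towards its pad.
- multimeter: Bystander: blue multimeter, 150 x 78 mm, 48 mm tall with its dial, lying loose on the desk on the robot's right; origin at the centre of its underside.
Things that resemble listed ones, but are neither listed nor needed, are in the scene too. What is meant by the part that bears violet_mid is not green, and is the larger of those in its own colour.

How it is judged:
By the outcome, as a careful person would: the job done as asked, in the order asked, and still so for the second after the job is handed in, with the robot touching nothing.
It also fails if it takes over 40 s, if anything falls off the work surface, if the arm or the gripper's body presses on something with over 40 N, if the wrist force passes 120 N, or if a joint passes its speed limit or range.

### The arm

A 6-joint arm with a two-finger parallel gripper is mounted at the origin on the work surface. World frame = base frame: x ahead of the robot, y to its left, z up, the work surface at z = 0. Lengths are in m, angles in rad, forces in N, time in s.
With the tool pointing down it reaches from about 0.375 to 0.975 m from the base axis. Payload 3.8 kg.
Tool frame: the origin (TCP) lies at the very end of the fingers, on their centre line; the grasp point (between the pads) lies 19 mm behind it; x points along the fingers, y is the direction in which the jaws open and shut, and the axes are right-handed (so a half turn about x gives the same grasp; the last joint's range is limited). The gripper opens to 88 mm and grips with 3 to 60 N. Pads are 18 mm wide; open, the fingers measure 123 mm over their backs; the gripper's body (75 mm by 187 mm) begins 45 mm behind the grasp point.
Start: joints at [1.299, 0.264, 1.604, -0, 1.274, -0.037], TCP at [0.157, 0.656, 0.239] pointing down, gripper open.
Joint ranges: [-2.63, 2.63], [-0.94, 2.18], [0.31, 2.57], [-1.31, 4.45], [0, 2.66], [-2.55, 2.55]. Speed limits (rad/s): [2.57, 2.57, 3.14, 3.14, 3.14, 3.14].

### API

Orientations are given as a 3x3 rotation matrix whose columns are the frame's x, y, z axes.
In Python, from rig import r gives the robot as it stands.
- The arm moves only by the shell command python3 -m jog 'ROWS' [FORCE]. ROWS is text: rows parted by semicolons, each of 7 numbers parted by spaces: the gripper command: -1 is fully open, 1 is shut, values between are in proportion, then the shift along the tool's x, y, z in mm, then the turn, a rotation vector about the tool's x, y, z in degrees. A call has 1 to 12 rows; each row shifts and turns the commanded pose from where the row before left it, along the tool's axes as they then stand; what a row does not reach is not made up. A row lasts 1/8 s, in which the tool goes at most 62.5 mm and 10.7 degrees, less where a joint would pass 70% of its speed; a pose out of reach is approached as far as the arm can. A call is refused whole if a number of a shift passes 62.5 or a number of a turn 10.7, either way. A call with a gripper value outside its range is refused whole. The fingers move at their own pace and stop on an object; FORCE is the grip in N (left out, the last holds). Time passes only in rows, so rows that do not move let the fingers close. It gives the time, the measured TCP pose, the force and the opening at its end, in the units of the state.
- r.state(): the state, without advancing time (a new reading comes with each control period).
- r.grab_frame(name): name is "scene" or "top"; returns a dict with "color" (480x640x3 uint8, red, green, blue), "camera_matrix" (3x3 intrinsics, pixels), "position" and "orientation" of the camera in the world. Camera axes: x right, y down, z forward; pixel columns grow to the right and rows downward; lengths in m; the calibration is good to about 2 mm. A picture is of the moment at which its call begins. There is no depth.
- r.sign_off(): hands the job in, once; it reports no verdict.
The state is a dict: "clock": time; "q": joint angles; "qvel": joint speeds; "tau": joint torques, N m; "eef_pos": TCP position; "eef_rot": TCP orientation; "contact_force": force on the tool from outside, world axes, zero at the start; "ft_torque": the same for the moment, N m; "width": finger opening in m.
Only numpy, scipy, OpenCV 4.12 (cv2) and the standard library are available. Lean on these libraries where they do the work, as an engineer would, in place of code of your own. Each camera call takes 0.05 s, during which the arm holds its last target.

## Working session

There is one attempt and no reset: what is moved stays moved. The work goes in short steps, Python scripts to look and compute and a shell command to move; the robot and the scene stay as the last step left them, time stands still between calls to the robot, and variables do not carry over. Pictures are saved under pics/ and viewed, and the job is handed in when it is done.

```bash
mkdir -p pics; ls; python3 - <<'E'
from rig import r
import cv2,numpy as np
for n in("scene","top"):
    f=r.grab_frame(n)
    cv2.imwrite(f"pics/{n}0.png",f["color"][:,:,::-1])
    np.savez(f"{n}0.npz",**f)
    print(n,f["camera_matrix"],f["position"],f["orientation"])
s=r.state();print(s["clock"],s["eef_pos"],s["eef_rot"],s["contact_force"],s["width"])
E
```

```text
pics
scene [[551.00360182   0.         324.44792092]
 [  0.         551.00360182 231.51938013]
 [  0.           0.           1.        ]] [ 0.81836107 -0.54333609  0.89530429] [[ 0.85697465  0.44587633 -0.25843519]
 [ 0.51531606 -0.7349335   0.44081981]
 [ 0.00661844 -0.51094721 -0.85958661]]
top [[542.32358974   0.         318.88150525]
 [  0.         542.32358974 229.38428738]
 [  0.           0.           1.        ]] [ 0.51961897 -0.10725294  1.01393785] [[ 0.01918747 -0.99804897  0.05941463]
 [-0.9997275  -0.01994208 -0.01213393]
 [ 0.0132951  -0.05916562 -0.99815964]]
0.1 [0.15688909 0.65587115 0.23753511] [[-5.13411974e-04  2.32661428e-01  9.72557657e-01]
 [-1.91209598e-03  9.72555779e-01 -2.32661988e-01]
 [-9.99998040e-01 -1.97907504e-03 -5.44508020e-05]] [ 0.38794534  1.08951769 -1.05830578] 0.0882770566005874
```

View pics/scene0.png

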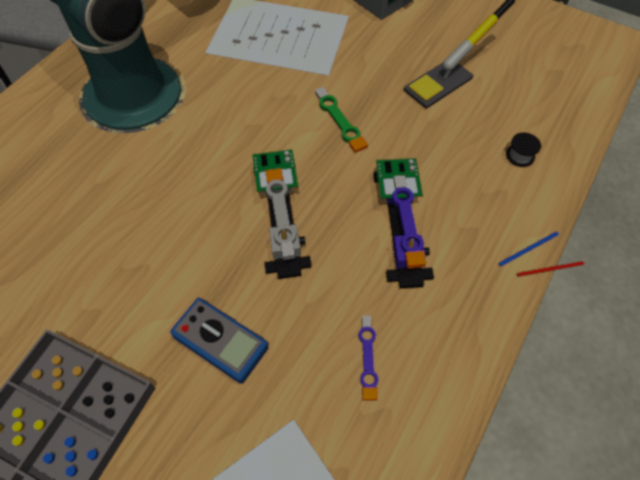

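View pics/top0.png

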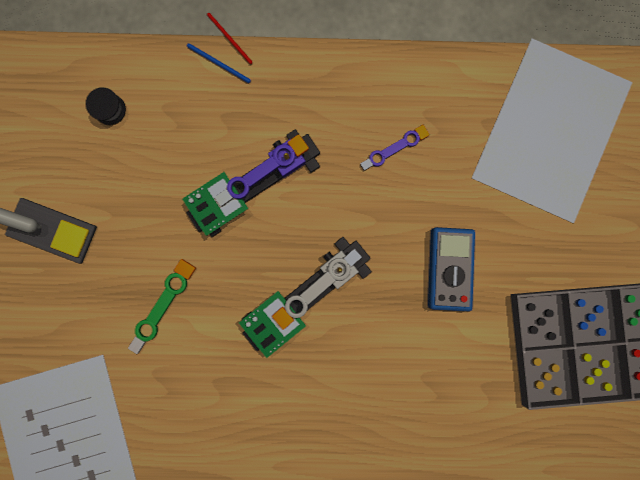

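Candidates for the violet arm:
- Violet arm on the holder: top (265,172), scene (408,225).
- Smaller loose violet arm: top (395,148), scene (368,357).
- Green loose arm: top (162,307).
- Grey arm: top (318,288).

I choose the one on the violet holder, since it is the larger violet one, and check it in a close crop.

```bash
python3 - <<'E'
import cv2
a=cv2.imread("pics/top0.png")[110:250,170:340];b=cv2.imread("pics/scene0.png")[140:300,350:460]
cv2.imwrite("pics/c_top.png",cv2.resize(a,None,fx=4.5,fy=4.2,interpolation=cv2.INTER_CUBIC) if 0 else cv2.resize(a,None,fx=4,fy=4,interpolation=cv2.INTER_CUBIC))
cv2.imwrite("pics/c_scene.png",cv2.resize(b,None,fx=3.75,fy=3.75,interpolation=cv2.INTER_CUBIC))
E
```

```text
(no output)
```

View pics/c_top.png

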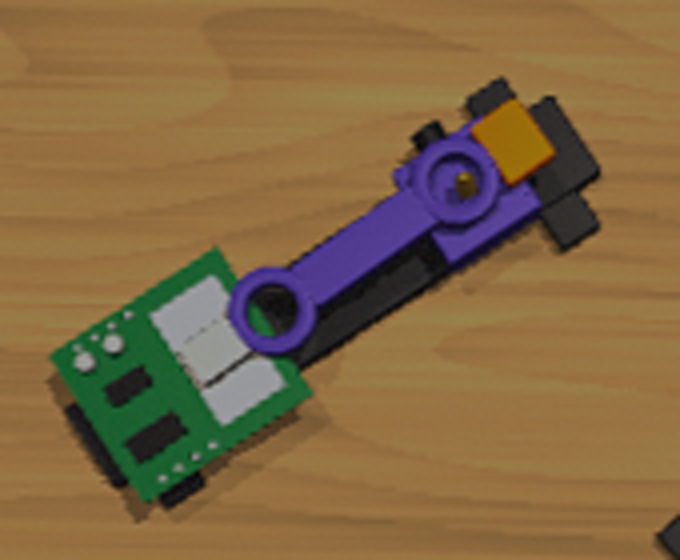

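View pics/c_scene.png

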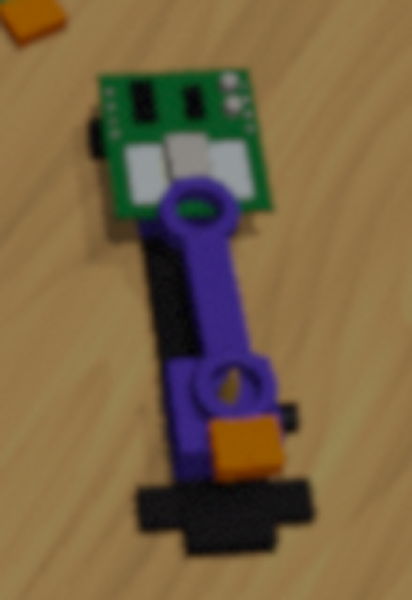

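The crops confirm the choice. In the top crop the pad-end eye is on the pin (457,180) and the bare tip lies on the white strip (215,350). Next I fit the holder and arm poses using both views.

```bash
cat > fit.py <<'E'
import numpy as np
from scipy.optimize import least_squares
def proj(P,f):
    c=(np.atleast_2d(P)-f["position"])@f["orientation"]; uv=c[:,:2]/c[:,2:]
    K=f["camera_matrix"]; return uv*[K[0,0],K[1,1]]+[K[0,2],K[1,2]]
def tr(p,x,y,th): # local y axis at heading th
    p=np.atleast_2d(p); a=np.array([np.sin(th),-np.cos(th)]);b=np.array([np.cos(th),np.sin(th)])
    xy=np.array([x,y])+p[:,:1]*a+p[:,1:2]*b
    return np.c_[xy,p[:,2]]
def uncrop(u,s,off): return (np.array(u,float)+.5)/s-.5+off
E
python3 - <<'E'
from fit import *
T=np.load("top0.npz");S=np.load("scene0.npz")
t=lambda *a:uncrop(a,4,[170,110]); s=lambda *a:uncrop(a,3.75,[350,140])
# sides: x local = right of y. 
z=.045
hold_t=[((-1,.108),(313,395)),((1,.108),(216,247)),((1,.198),(48,355)),((-1,.198),(140,503))]
hold_s=[((-1,.108),(115,218)),((1,.108),(272,210)),((1,.198),(253,72)),((-1,.198),(98,76))]
def res(p,which="both"):
    x,y,th,w,ox,oy=p;o=[]
    for L,F,c,off in((hold_t,T,t,0),(hold_s,S,s,1)):
        for (sx,ly),uv in L:
            P=tr([sx*w,ly,z],x,y,th)
            if off:P=P+[ox,oy,0]
            o.append((proj(P,F)-c(*uv)).ravel())
    P=tr([0,0,.073],x,y,th);o.append((proj(P,T)-t(467,175)).ravel());o.append((proj(P+[ox,oy,0],S)-s(234,368)).ravel())
    return np.r_[np.concatenate(o),(np.array([ox,oy])/.002)]
best=min((least_squares(res,[.6,.0,th,.035,0,0]) for th in(0,1.5,3,-1.5)),key=lambda r:r.cost)
print("holder",best.x,np.degrees(best.x[2]),best.cost);print(best.fun.reshape(-1,2).round(2))
h=best.x
# arm
za=.059
at=[((0,.05),(457,180)),((0,-.05),(272,310)),((.016,.094),(555,152)),((-.016,.094),(515,97)),((.016,.068),(512,186)),((-.016,.068),(470,132))]
as_=[((0,.05),(234,383)),((0,-.05),(200,208)),((-.016,.094),(283,468)),((.016,.094),(213,474)),((-.016,.068),(280,416)),((.016,.068),(211,422))]
def ra(p):
    o=[]
    for L,F,c,off in((at,T,t,0),(as_,S,s,1)):
        for (lx,ly),uv in L:
            P=tr([lx,ly,za],*p[:3])+([p[3],p[4],0] if off else 0)
            o.append((proj(P,F)-c(*uv)).ravel())
    return np.r_[np.concatenate(o),p[3:]/.002]
def ra2(p):return ra(p)
b=min((least_squares(ra,[.6,0,th,0,0]) for th in(0,1.5,3,-1.5)),key=lambda r:r.cost)
print("arm",b.x,np.degrees(b.x[2]),b.cost);print(b.fun.reshape(-1,2).round(2))
E
```

```text
holder [ 7.06595940e-01 -5.80073901e-02  2.16588766e+00  3.97367445e-02
  1.00583457e-03  9.65536402e-04] 124.09622182634975 3.792612064116092
[[-0.16 -0.4 ]
 [ 0.26 -0.37]
 [-0.29 -0.3 ]
 [ 0.49 -0.09]
 [ 0.22 -0.21]
 [ 0.65  0.19]
 [-0.95 -1.05]
 [-0.13 -0.55]
 [-0.7   0.68]
 [-0.43  1.51]
 [ 0.5   0.48]]
arm [ 6.78351743e-01 -1.35242710e-02 -9.37131751e-01  1.41082418e-03
 -1.72178340e-05] -53.69369417690396 3.9635099768904385
[[-0.17  0.18]
 [-0.27 -0.17]
 [ 0.77  0.4 ]
 [ 0.43 -0.39]
 [-0.45  0.21]
 [-0.28 -0.86]
 [ 0.15  0.6 ]
 [-0.19  0.18]
 [ 0.79 -0.47]
 [ 0.95 -0.59]
 [-1.2   0.09]
 [-1.05 -0.07]
 [ 0.71 -0.01]]
```

```bash
python3 -m jog '-1 0 -38 47.4 0 0 0;-1 0 -38 47.4 0 0 0;-1 0 -38 47.4 0 0 0;-1 0 -38 47.4 0 0 0;-1 0 -38 47.4 0 0 0;-1 0 -38 47.4 0 0 0;-1 0 -38 47.4 0 0 0;-1 0 -38 47.4 0 0 0;-1 0 -38 47.4 0 0 0;-1 0 -38 47.4 0 0 0;-1 0 -38 47.4 0 0 0;-1 0 -38 47.4 0 0 0'
python3 -m jog '-1 0 -37 47 10.5 0 0;-1 0 0 0 10.5 0 0;-1 0 0 0 10.5 0 0;-1 0 0 0 10.5 0 0;-1 0 0 0 10.5 0 0;-1 0 0 0 10.5 0 0;-1 0 0 0 10.5 0 0;-1 0 0 0 10.5 0 0;-1 0 0 0 10.5 0 0;-1 0 0 0 10.5 0 0;-1 0 0 0 10.5 0 0;-1 0 0 0 10.5 0 0'
cat > go.py <<'E'
import sys,numpy as np
from rig import r
from scipy.spatial.transform import Rotation as Ro
s=r.state();R=np.array(s["eef_rot"]);p=np.array(s["eef_pos"])
x,y,z,h=map(float,sys.argv[1:5]);h=np.radians(h)
Rt=np.array([[0,np.cos(h),np.sin(h)],[0,np.sin(h),-np.cos(h)],[-1,0,0]])
print("t",s["clock"],"pos",p.round(4),"head",np.degrees(np.arctan2(R[1,1],R[0,1])).round(2),"q6",s["q"][5],"w",s["width"],"F",np.round(s["contact_force"],2))
print("shift mm now-axes",(R.T@(np.array([x,y,z])-p)*1000).round(1),"shift in target axes",(Rt.T@(np.array([x,y,z])-p)*1000).round(1),"turn",np.degrees(Ro.from_matrix(R.T@Rt).as_rotvec()).round(2))
E
python3 go.py .6784 -.0135 .13 -143.7
```

```text
clock: 1.6
eef_pos: [0.6048, 0.0789, 0.2383]
eef_rot: [[-0.001, 0.233, 0.973], [0.0, 0.973, -0.233], [-1.0, 0.0, -0.001]]
contact_force: [0.4, 0.8, 0.2]
width: 0.0879
clock: 3.1
eef_pos: [0.6408, 0.0337, 0.238]
eef_rot: [[-0.001, 0.645, -0.764], [-0.0, -0.764, -0.645], [-1.0, -0.001, 0.001]]
contact_force: [0.2, -1.1, 0.1]
width: 0.0881
t 3.1 pos [0.6408 0.0337 0.238 ] head -49.8 q6 0.8829429406385355 w 0.08808606192135193 F [ 0.22 -1.11  0.06]
shift mm now-axes [107.9  60.4   1.7] shift in target axes [108.   -2.3 -60.3] turn [ 9.39e+01  8.00e-02 -1.00e-02]
```

```bash
python3 -m jog '-1 0 0 0 10.43 0 0;-1 0 0 0 10.43 0 0;-1 0 0 0 10.43 0 0;-1 0 0 0 10.43 0 0;-1 0 0 0 10.43 0 0;-1 0 0 0 10.43 0 0;-1 0 0 0 10.43 0 0;-1 0 0 0 10.43 0 0;-1 0 0 0 10.43 0 0;-1 27 -1.2 -30 0 0 0;-1 27 -1.2 -30 0 0 0;-1 27 0 0 0 0 0'
python3 go.py .6784 -.0135 .033 -143.7
python3 - <<'E'
from rig import r
import cv2
f=r.grab_frame("scene");cv2.imwrite("pics/s1.png",cv2.resize(f["color"][120:320,300:520,::-1],None,fx=3,fy=3,interpolation=cv2.INTER_CUBIC))
E
```

```text
clock: 4.6
eef_pos: [0.6797, -0.0147, 0.1563]
eef_rot: [[-0.0, -0.803, -0.596], [-0.0, -0.596, 0.803], [-1.0, 0.0, -0.0]]
contact_force: [0.3, 0.4, 0.5]
width: 0.0884
t 4.6 pos [ 0.6797 -0.0147  0.1563] head -143.42 q6 2.445435096675144 w 0.0884133655144 F [0.31 0.41 0.49]
shift mm now-axes [123.3   0.3   1.8] shift in target axes [123.3   0.4   1.7] turn [ 0.28 -0.02 -0.02]
```

View pics/s1.png

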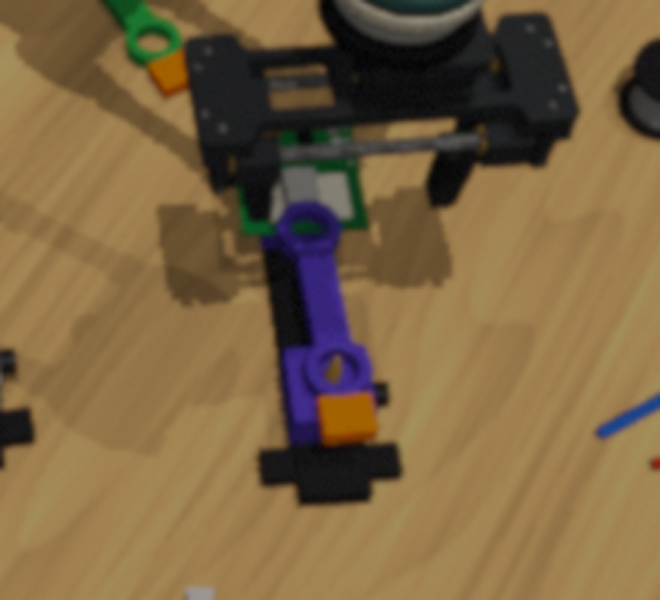

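The fingers straddle the violet arm's line (crop 325,300) with nothing in their path. I descend and close.

```bash
python3 -m jog '-1 40 0 1 0.28 0 0;-1 40 0 0.7 0 0 0;-1 30 0 0 0 0 0;-1 13 0 0 0 0 0;-1 0 0 0 0 0 0;0 0 0 0 0 0 0;0.3 0 0 0 0 0 0;0.7 0 0 0 0 0 0;1 0 0 0 0 0 0;1 0 0 0 0 0 0' 25
python3 go.py .6784 -.0135 .033 -143.7
```

```text
clock: 5.9
eef_pos: [0.678, -0.0116, 0.0349]
eef_rot: [[0.0, -0.805, -0.593], [-0.0, -0.593, 0.805], [-1.0, -0.0, -0.0]]
contact_force: [0.1, 0.1, -0.6]
width: 0.0402
t 5.9 pos [ 0.678  -0.0116  0.0349] head -143.6 q6 2.45252391663715 w 0.04018617989904721 F [ 0.06  0.1  -0.55]
shift mm now-axes [ 1.9  0.8 -1.7] shift in target axes [ 1.9  0.8 -1.7] turn [ 0.1  -0.01  0.01]
```

```bash
python3 -m jog '1 0 0 0 0 0 0;1 0 0 0 0 0 0;1 0 0 0 0 0 0;1 0 0 0 0 0 0' 25
python3 go.py .6784 -.0135 .033 -143.7
```

```text
clock: 6.4
eef_pos: [0.6779, -0.0116, 0.0346]
eef_rot: [[-0.0, -0.805, -0.593], [-0.0, -0.593, 0.805], [-1.0, 0.0, 0.0]]
contact_force: [0.2, -0.1, -1.1]
width: 0.0213
t 6.4 pos [ 0.6779 -0.0116  0.0346] head -143.6 q6 2.452529239034504 w 0.021302928076343163 F [ 0.2  -0.06 -1.09]
shift mm now-axes [ 1.6  0.8 -1.8] shift in target axes [ 1.6  0.8 -1.8] turn [ 0.1   0.   -0.01]
```

```bash
python3 -m jog '1 -5 0 0 0 0 0;1 -10 0 0 0 0 0;1 -15 0 0 0 0 0;1 -20 0 0 0 0 0;1 -25 0 0 0 0 0;1 -25 0 0 0 0 0;1 -15 0 0 0 0 0;1 0 0 0 0 0 0' 
python3 - <<'E'
from rig import r
import cv2,numpy as np
for n in("scene","top"):
    f=r.grab_frame(n);np.savez(n+"2.npz",**f);c=f["color"][:,:,::-1]
    c=c[120:320,300:520] if n=="scene" else c[70:270,150:370]
    cv2.imwrite(f"pics/{n}2.png",cv2.resize(c,None,fx=3,fy=3,interpolation=cv2.INTER_CUBIC))
E
python3 go.py .6784 -.0135 .033 -143.7
```

```text
clock: 7.4
eef_pos: [0.6794, -0.0117, 0.1523]
eef_rot: [[0.004, -0.805, -0.593], [-0.0, -0.593, 0.805], [-1.0, -0.003, -0.003]]
contact_force: [0.1, 0.6, -1.0]
width: 0.0215
t 7.5 pos [ 0.6776 -0.0115  0.1494] head -143.6 q6 2.452543435817428 w 0.02176681628389058 F [-1.12  0.   -1.89]
shift mm now-axes [116.4   0.5  -2.1] shift in target axes [116.4   0.5  -2. ] turn [ 0.1   0.02 -0.03]
```

View pics/scene2.png

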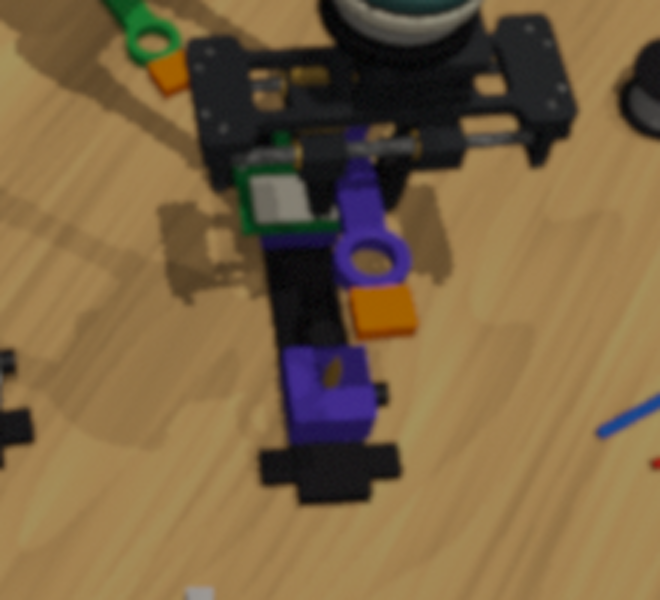

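View pics/top2.png

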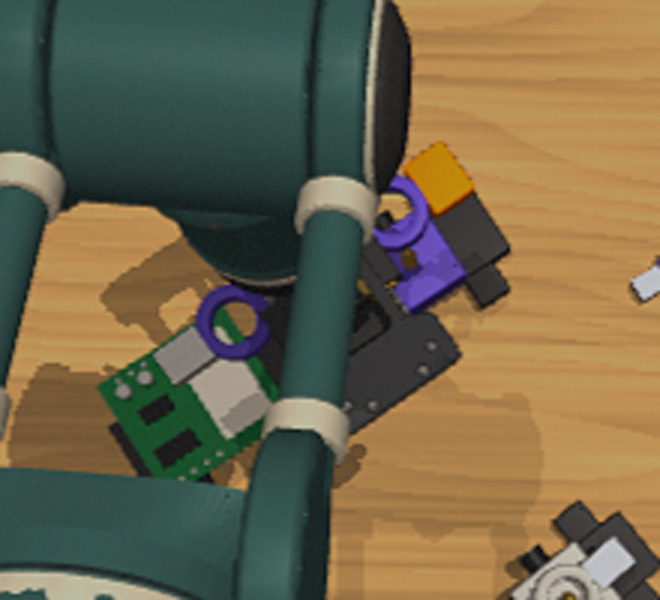

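The arm is off the pin and gripped at its middle. Eyes are at top crop (234,322) and (397,212), and the pad is at (438,180). The pin block is now fully visible, so I refine both poses.

```bash
cat > fit2.py <<'E'
from fit import *
T=np.load("top0.npz");S=np.load("scene0.npz")
t=lambda u:uncrop(u,4,[170,110]); s=lambda u:uncrop(u,3.75,[350,140])
t2=lambda u:uncrop(u,3,[150,70]); s2=lambda u:uncrop(u,3,[300,120])
z=.045
H=[(0,-1,.108,z,t((313,395))),(0,1,.108,z,t((216,247))),(0,1,.198,z,t((48,355))),(0,-1,.198,z,t((140,503))),
(1,-1,.108,z,s((115,218))),(1,1,.108,z,s((272,210))),(1,1,.198,z,s((253,72))),(1,-1,.198,z,s((98,76))),
(0,-25,-.025,z,t2((467,268))),(0,-25,.025,z,t2((408,312))),
(1,-25,.025,z,s2((284,349))),(1,25,.025,z,s2((369,347))),(1,25,-.025,z,s2((377,404))),(1,-25,-.025,z,s2((290,410))),
(0,0,0,.073,t2((408,257))),(1,0,0,.073,s2((335,361)))]
def res(p):
    x,y,th,w,ox,oy,qx,qy=p;o=[]
    for cam,sx,ly,zz,uv in H:
        X=sx*w if abs(sx)==1 else sx*.001
        P=tr([X,ly,zz],x,y,th)+([ox,oy,0] if cam else [qx,qy,0])
        o.append((proj(P,S if cam else T)-uv).ravel())
    return np.r_[np.concatenate(o),np.array([ox,oy,qx,qy])/.0015]
b=least_squares(res,[.7066,-.058,2.166,.0397,0,0,0,0],loss="soft_l1")
h=b.x
if __name__=="__main__":
    print("holder",h.round(4),np.degrees(h[2]));print(b.fun.reshape(-1,2).round(1).tolist())
    za=.1494+.0244
    A=[(0,0,.05,t2((397,212))),(0,0,-.05,t2((234,322))),(0,-.016,.094,t2((441,141))),(0,.016,.094,t2((474,183))),(0,.016,.068,t2((441,216))),
    (1,0,.05,s2((372,258))),(1,.016,.068,s2((350,289))),(1,-.016,.068,s2((412,285)))]
    def ra(p):
        o=[]
        for cam,lx,ly,uv in A:
            P=tr([lx,ly,p[3]],*p[:3])+([h[4],h[5],0] if cam else [h[6],h[7],0])
            o.append((proj(P,S if cam else T)-uv).ravel())
        return np.r_[np.concatenate(o),(p[3]-za)/.002]
    a=least_squares(ra,[.678,-.0135,np.radians(-53.7),za])
    print("arm",a.x.round(4),np.degrees(a.x[2]));print(a.fun.round(1))
E
python3 fit2.py
```

```text
holder [ 7.0740e-01 -5.7600e-02  2.1675e+00  3.9700e-02  5.0000e-04  3.0000e-04
 -5.0000e-04 -3.0000e-04] 124.18736932190426
[[-0.1, -0.5], [0.3, -0.4], [-0.2, -0.3], [0.6, -0.2], [0.2, -0.0], [0.6, 0.3], [-1.1, -0.9], [-0.2, -0.4], [0.3, 2.0], [-3.4, 2.3], [-0.7, -0.2], [-1.3, -0.8], [0.2, 4.9], [0.7, 4.2], [-0.0, -1.5], [0.3, -0.6], [0.3, 0.2], [-0.3, -0.2]]
arm [ 0.6792 -0.014  -0.9179  0.1744] -52.58982496762953
[-1.9 -0.7  0.4  0.1  0.1 -1.5  1.1  0.7 -1.3 -0.6 -0.4  0.3 -0.9  0.5
 -1.3 -0.   0.3]
```

```bash
python3 - <<'E'
from fit import *
import fit2,cv2
h=fit2.h
out=[]
for n,(x0,y0),w,off in(("scene",(390,225),40,h[4:6]),("top",(265,135),50,h[6:8])):
    f=np.load(n+"2.npz");c=np.ascontiguousarray(f["color"][y0:y0+w,x0:x0+w,::-1]);k=400//w
    c=cv2.resize(c,None,fx=k,fy=k,interpolation=cv2.INTER_CUBIC)
    P=tr([[-.025,-.025,.045],[.025,-.025,.045],[.025,.025,.045],[-.025,.025,.045],[0,0,.045],[0,0,.073]],*h[:3])+[off[0],off[1],0]
    for i,u in enumerate((proj(P,f)-[x0,y0]+.5)*k): cv2.circle(c,tuple(int(v) for v in u),3,(0,255,255) if i<4 else (0,0,255) if i==4 else (0,255,0),1)
    out.append(c)
cv2.imwrite("pics/pin.png",np.hstack(out))
E
```

```text
(no output)
```

View pics/pin.png

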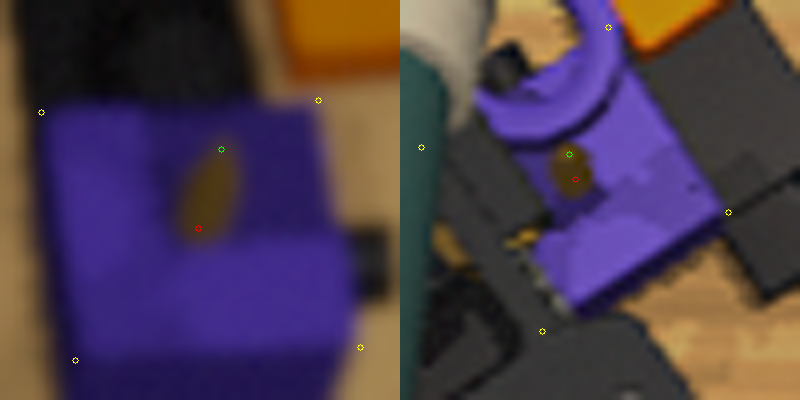

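The model points fit the pin (scene foot 198,228 and tip about 225,143). The target TCP is (0.6807, -0.0183) at heading 34.2°. I turn end for end at height.

```bash
python3 -m jog '1 0 0 0 -10.4 0 0;1 0 0 0 -10.4 0 0;1 0 0 0 -10.4 0 0;1 0 0 0 -10.4 0 0;1 0 0 0 -10.4 0 0;1 0 0 0 -10.4 0 0;1 0 0 0 -10.4 0 0;1 0 0 0 -10.4 0 0;1 0 0 0 -10.4 0 0;1 0 0 0 -10.4 0 0;1 0 0 0 -10.4 0 0;1 0 0 0 -10.4 0 0' 
python3 -m jog '1 0 0 0 -10.4 0 0;1 0 0 0 -10.4 0 0;1 0 0 0 -10.4 0 0;1 0 0 0 -10.4 0 0;1 0 0 0 -10.4 0 0;1 0 0 0 0 0 0'
python3 go.py .6807 -.0183 .09 34.2
```

```text
clock: 9.0
eef_pos: [0.6768, -0.0115, 0.1476]
eef_rot: [[-0.003, 0.949, -0.317], [0.0, -0.317, -0.949], [-1.0, -0.003, 0.001]]
contact_force: [0.6, -0.2, -0.5]
width: 0.0214
clock: 9.75
eef_pos: [0.677, -0.0115, 0.1479]
eef_rot: [[-0.003, 0.838, 0.546], [0.0, 0.546, -0.838], [-1.0, -0.002, -0.002]]
contact_force: [1.0, -0.6, -1.3]
width: 0.0213
t 9.75 pos [ 0.677  -0.0115  0.1479] head 33.08 q6 -0.6311936125211843 w 0.021340861383526765 F [ 1.03 -0.64 -1.28]
shift mm now-axes [57.9 -0.4  7.8] shift in target axes [57.9 -0.7  7.7] turn [-1.12 -0.1   0.13]
```

```bash
python3 -m jog '1 15 -0.4 7.7 -1.1 0 0;1 18 0 0 0 0 0;1 0 0 0 0 0 0;1 0 0 0 0 0 0'
python3 - <<'E'
from rig import r
import cv2,numpy as np
o=[]
for n in("scene","top"):
    f=r.grab_frame(n);np.savez(n+"3.npz",**f);c=f["color"][:,:,::-1]
    c=c[130:270,350:480] if n=="scene" else c[90:230,200:330]
    o.append(cv2.resize(c,None,fx=4,fy=4,interpolation=cv2.INTER_CUBIC)[:, :520] )
cv2.imwrite("pics/s3.png",o[0]);cv2.imwrite("pics/t3.png",o[1])
E
python3 go.py .6807 -.0183 .036 34.2
```

```text
clock: 10.25
eef_pos: [0.6816, -0.0182, 0.116]
eef_rot: [[-0.001, 0.826, 0.563], [0.0, 0.563, -0.826], [-1.0, -0.001, -0.001]]
contact_force: [0.3, -0.2, -0.3]
width: 0.0217
t 10.35 pos [ 0.6823 -0.0182  0.1172] head 34.28 q6 -0.6615313599092667 w 0.02107997809909248 F [ 0.41  0.31 -1.  ]
shift mm now-axes [81.2 -1.5 -0.9] shift in target axes [81.2 -1.4 -0.8] turn [ 0.08  0.03 -0.04]
```

View pics/s3.png

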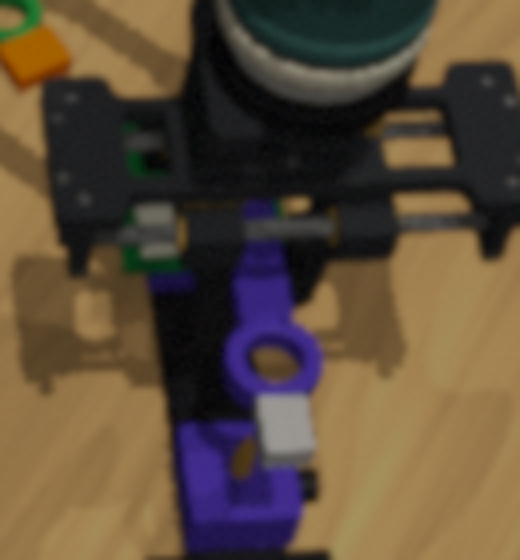

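View pics/t3.png

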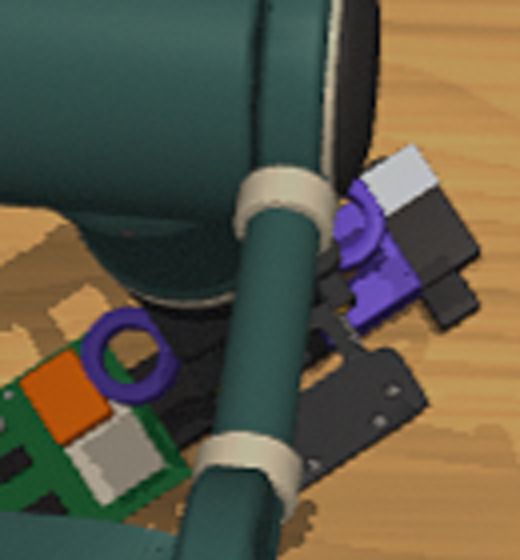

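The arm is now turned, with the aluminium-end eye over the pin end (scene crop 273,363) and the orange pad on the board side (top crop 66,395). I refit the arm in hand to get the predicted seat error.

```bash
cat > f3.py <<'E'
from fit import *
import fit2
h=fit2.h;T=fit2.T;S=fit2.S
t=lambda u:uncrop(u,4,[200,90]); s=lambda u:uncrop(u,4,[350,130])
A=[(0,0,.05,t((130,356))),(0,.016,.094,t((20,380))),(0,-.016,.094,t((66,445))),(0,.016,.068,t((70,349))),
(0,.010,-.094,t((415,144))),(0,-.010,-.094,t((439,186))),
(1,0,-.05,s((273,361))),(1,.010,-.094,s((312,455))),(1,-.010,-.094,s((262,462))),(1,-.010,-.068,s((257,399))),(1,.010,-.068,s((305,394)))]
za=.1165+.0244
def ra(p):
    o=[]
    for cam,lx,ly,uv in A:
        P=tr([lx,ly,p[3]],*p[:3])+([h[4],h[5],0] if cam else [h[6],h[7],0])
        o.append((proj(P,S if cam else T)-uv).ravel())
    return np.r_[np.concatenate(o),(p[3]-za)/.002]
a=least_squares(ra,[.68,-.0165,np.radians(124.2),za],loss="soft_l1")
print(a.x.round(4),np.degrees(a.x[2]));print(a.fun.round(1))
tip=tr([0,-.05,0],*a.x[:3])[0]; b=np.array([np.cos(h[2]),np.sin(h[2])]);rt=np.array([b[1],-b[0]])
d=tip[:2]-h[:2];print("eye-pin: along",d@b*1e3,"right",d@rt*1e3)
E
python3 f3.py
```

```text
[ 0.6802 -0.0172  2.1698  0.1394] 124.31958882716948
[ 0.4 -0.2 -0.4  0.4 -1.2  0.6  0.7 -0.6  0.2 -0.   0.8 -0.4 -0.  -0.2
  0.5 -0.4  0.4 -1.5 -0.6  0.1 -0.2  0.8 -0.8]
eye-pin: along -1.2856097740194419 right 0.35526309219091307
```

Predicted seat error is about 1.3 mm along and 0.4 mm across. I correct that and lower.

```bash
python3 -m jog '1 10 -0.4 -1.3 0 0 0;1 15 0 0 0 0 0;1 15 0 0 0 0 0;1 10 0 0 0 0 0;1 10 0 0 0 0 0;1 8 0 0 0 0 0;1 5 0 0 0 0 0;1 0 0 0 0 0 0'
python3 go.py .6807 -.0183 .0346 34.2
```

```text
clock: 11.35
eef_pos: [0.6806, -0.0174, 0.0433]
eef_rot: [[-0.001, 0.826, 0.564], [0.0, 0.564, -0.826], [-1.0, -0.0, -0.0]]
contact_force: [0.4, -0.3, -0.4]
width: 0.022
t 11.35 pos [ 0.6806 -0.0174  0.0433] head 34.3 q6 -0.6607382144364699 w 0.02204479638149528 F [ 0.43 -0.33 -0.43]
shift mm now-axes [ 8.7 -0.4  0.8] shift in target axes [ 8.7 -0.4  0.8] turn [ 0.1  -0.02  0.03]
```

```bash
python3 -m jog '1 3 0 0 0 0 0;1 2 0 0 0 0 0;1 1.5 0 0 0 0 0;1 0 0 0 0 0 0'
python3 -m jog '1 1 0 0 0 0 0;1 0 0 0 0 0 0'
python3 -m jog '1 0.7 0 0 0 0 0;1 0 0 0 0 0 0'
```

```text
clock: 11.85
eef_pos: [0.6807, -0.0174, 0.0371]
eef_rot: [[-0.0, 0.826, 0.563], [0.0, 0.563, -0.826], [-1.0, -0.0, -0.0]]
contact_force: [-0.3, 0.5, -1.4]
width: 0.0216
clock: 12.1
eef_pos: [0.6808, -0.0174, 0.0362]
eef_rot: [[-0.0, 0.826, 0.563], [-0.0, 0.563, -0.826], [-1.0, -0.0, -0.0]]
contact_force: [-0.4, 0.5, -1.4]
width: 0.0217
clock: 12.35
eef_pos: [0.6808, -0.0174, 0.0355]
eef_rot: [[-0.0, 0.826, 0.564], [-0.0, 0.564, -0.826], [-1.0, -0.0, -0.0]]
contact_force: [0.5, 0.2, -1.4]
width: 0.0215
```

```bash
python3 -m jog '1 0.5 0 0 0 0 0;1 0 0 0 0 0 0'
python3 -m jog '1 0.5 0 0 0 0 0;1 0 0 0 0 0 0'
```

```text
clock: 12.6
eef_pos: [0.6808, -0.0174, 0.035]
eef_rot: [[-0.0, 0.826, 0.563], [0.0, 0.563, -0.826], [-1.0, -0.0, -0.0]]
contact_force: [0.5, 0.2, -1.6]
width: 0.0218
clock: 12.85
eef_pos: [0.6809, -0.0174, 0.0346]
eef_rot: [[0.0, 0.826, 0.563], [-0.0, 0.563, -0.826], [-1.0, 0.0, 0.0]]
contact_force: [-1.0, 0.1, -0.7]
width: 0.0217
```

```bash
python3 - <<'E'
from rig import r
import cv2,numpy as np
for n in("scene","top"):
    f=r.grab_frame(n);c=f["color"][:,:,::-1]
    c=c[130:300,350:480] if n=="scene" else c[90:250,170:340]
    cv2.imwrite(f"pics/{n}4.png",cv2.resize(c,None,fx=3.5,fy=3.5,interpolation=cv2.INTER_CUBIC))
print(np.round(r.state()["contact_force"],2),np.round(r.state()["ft_torque"],3))
E
```

```text
[-0.6   1.01  0.26] [-0.03   0.026 -0.037]
```

View pics/scene4.png

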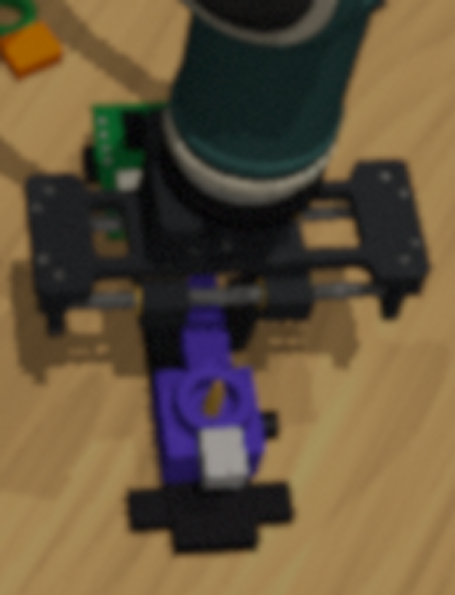

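The pin stands inside the eye (213,398) and the force has shifted by about 1.5 N, so it has just touched down. One more small nudge, then I open slowly.

```bash
python3 -m jog '1 0.4 0 0 0 0 0;1 0 0 0 0 0 0' 
python3 -m jog '1 0 0 0 0 0 0;1 0 0 0 0 0 0;0.4 0 0 0 0 0 0;0.3 0 0 0 0 0 0;0 0 0 0 0 0 0;0 0 0 0 0 0 0;-0.4 0 0 0 0 0 0;-0.4 0 0 0 0 0 0;-0.4 0 0 0 0 0 0' 5
```

```text
clock: 13.2
eef_pos: [0.6809, -0.0174, 0.0346]
eef_rot: [[0.0, 0.826, 0.564], [-0.0, 0.564, -0.826], [-1.0, 0.0, 0.0]]
contact_force: [-2.0, 0.4, 3.3]
width: 0.0216
clock: 14.32
eef_pos: [0.6809, -0.0174, 0.0341]
eef_rot: [[0.0, 0.826, 0.564], [-0.0, 0.564, -0.826], [-1.0, 0.0, 0.0]]
contact_force: [-0.2, -0.4, 0.3]
width: 0.0615
```

Seated with 3 N of contact, then released. I raise straight up and pull back for an unobstructed look.

```bash
python3 -m jog '-0.4 -10 0 0 0 0 0;-0.4 -25 0 0 0 0 0;-0.4 -40 0 0 0 0 0;-0.4 -50 0 0 0 0 0;-0.4 -50 0 0 0 0 0;-0.4 0 50 -25 0 0 0;-0.4 0 50 -25 0 0 0;-0.4 0 0 -55 0 0 0;-0.4 0 0 -55 0 0 0;-0.4 0 0 -55 0 0 0;-0.4 0 0 -55 0 0 0;-0.4 0 0 0 0 0 0'
python3 - <<'E'
from rig import r
import cv2,numpy as np
for n in("scene","top"):
    f=r.grab_frame(n);np.savez(n+"5.npz",**f);c=f["color"][:,:,::-1]
    cv2.imwrite(f"pics/{n}5full.png",c)
    c=c[140:300,350:460] if n=="scene" else c[110:250,170:340]
    k=3.75 if n=="scene" else 4
    cv2.imwrite(f"pics/{n}5.png",cv2.resize(c,None,fx=k,fy=k,interpolation=cv2.INTER_CUBIC))
E
```

```text
clock: 15.82
eef_pos: [0.6091, 0.2653, 0.2101]
eef_rot: [[0.0, 0.823, 0.567], [0.001, 0.567, -0.823], [-1.0, 0.001, -0.001]]
contact_force: [0.1, 1.2, -0.4]
width: 0.0614
```

View pics/scene5.png

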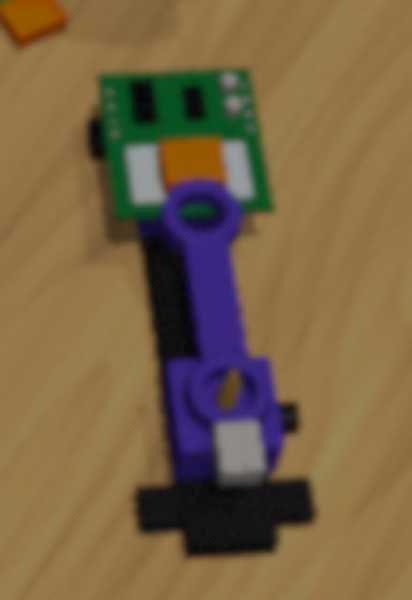

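View pics/top5.png

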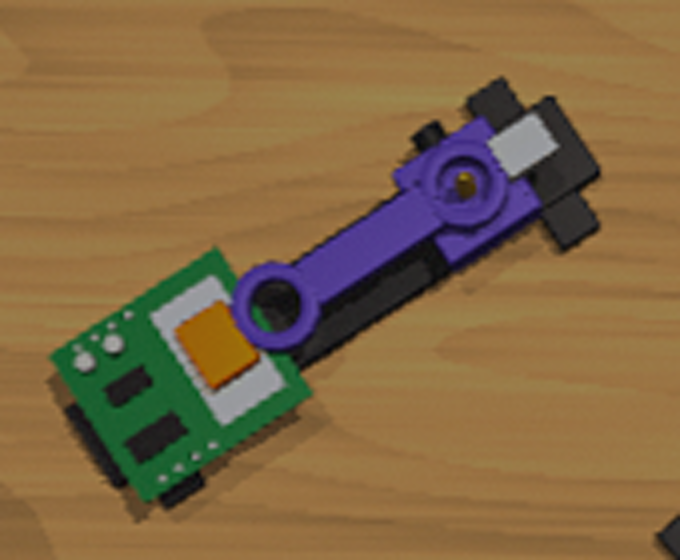

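View pics/top5full.png

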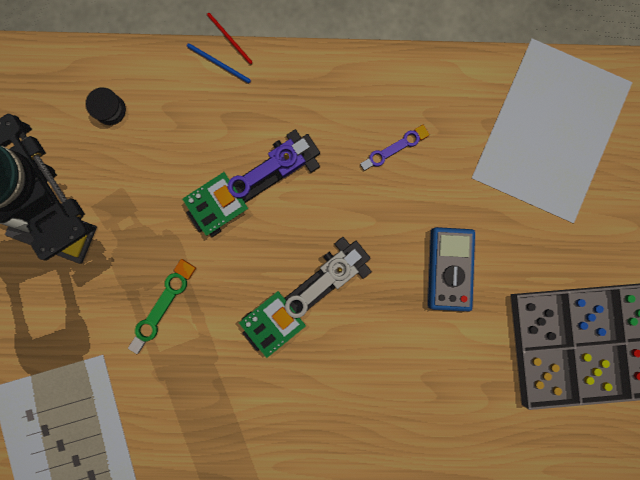

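The orange pad lies on the white strip (top crop 217,345) and the pin is in the eye (465,185). The grey arm and multimeter look the same. A quick numeric check before handing in:

```bash
python3 - <<'E'
from fit import *
import fit2
h=fit2.h;T=fit2.T;S=fit2.S;t=fit2.t;s=fit2.s
A=[(0,0,.05,t((275,306))),(0,0,-.05,t((466,184))),(0,-.01,-.094,t((559,146))),(0,.01,-.094,t((536,112))),(0,.016,.094,t((176,328))),(0,-.016,.094,t((216,390))),
(1,0,.05,s((203,209))),(1,0,-.05,s((229,388))),(1,-.016,.094,s((163,140))),(1,.016,.094,s((222,138)))]
def ra(p):
    return np.concatenate([(proj(tr([lx,ly,p[3]],*p[:3])+([h[4],h[5],0] if c else [h[6],h[7],0]),S if c else T)-uv).ravel() for c,lx,ly,uv in A])
a=least_squares(ra,[.68,-.0165,2.168,.059],loss="soft_l1");b=np.array([np.cos(h[2]),np.sin(h[2])])
d=a.x[:2]-h[:2];print("centre along",d@b*1e3,"right",d@[b[1],-b[0]]*1e3,"yaw err",np.degrees(a.x[2]-h[2]),"top z",a.x[3],a.fun.round(1))
for n in("top","scene"):
    D=np.abs(np.load(n+"0.npz")["color"].astype(int)-np.load(n+"5.npz")["color"]).max(2)
    R={"top":((425,225,480,315),(235,235,375,360)),"scene":((165,295,270,385),(250,145,312,280))}[n]
    print(n,[int((D[y0:y1,x0:x1]>60).sum()) for x0,y0,x1,y1 in R])
E
```

```text
centre along 49.84916951899121 right 0.12155996851028424 yaw err 0.09554471962569441 top z 0.059845447854981006 [ 0.2 -0.4 -0.1 -0.4  0.5  0.4  0.1 -0.4 -1.   0.1 -1.2 -0.3 -0.5  0.6
  0.   0.2 -1.4 -0.  -0.2 -0.2]
top [0, 0]
scene [0, 0]
```

```bash
python3 -c "
from rig import r
print(r.sign_off(), r.state()['clock'])"
```

```text
the job is handed in; nothing more can be done
the job is handed in; nothing more can be done
```

I lifted the violet arm off its pin, turned it end for end and lowered it back with its aluminium-end eye on the pin. It touched down at about 3 N before I opened the fingers, and the gripper is now well clear. The job was handed in at about 16 s on the robot's clock.

- **Fit:** the final camera fit puts the arm's centre 49.8 mm along the holder (50 wanted), 0.1 mm to the side and 0.1° off in direction. Its top is at about 60 mm, against 59 mm expected when flat. The orange pad lies on the white strip.
- **Bystanders:** the grey arm and multimeter show no change between the first and last pictures.
- **Disagreements:**
  - In the mid-task holder fit, the block corners came out up to 5 pixels off. I think I mis-picked those edges. The pin and board points agreed to about 1.5 pixels, so I relied on them.
  - One fit of the arm's direction in the grip was 1° off the jaw direction. I used the jaw direction, and the final check agreed.

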